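# Lock the crank nut on the impeller fixture with its cross pin

### The arm

A 6-joint arm with a two-finger parallel gripper is mounted at the origin on the work surface. World frame = base frame: x ahead of the robot, y to its left, z up, the work surface at z = 0. Lengths are in m, angles in rad, forces in N, time in s.
With the tool pointing down it reaches from about 0.35 to 0.85 m from the base axis. Payload 8.1 kg.
Tool frame: the origin (TCP) lies on the centre line of the jaws, within the pads' length; the fingertips stand robot.finger_overhang ahead of it and the grasp point (between the pads) lies 5 mm behind it (robot.finger_overhang is the distance from the TCP to the fingertips, in m); z points along the fingers, y is the direction in which the jaws open and shut (so a half turn about z gives the same grasp; the last joint's range is limited). The gripper opens to 93 mm and grips with 3 to 60 N. Pads are 15 mm wide; open, the fingers measure 128 mm over their backs; the gripper's body (75 mm by 188 mm) begins 65 mm behind the grasp point.
Start: joints at [-1.328, 0.13, 1.488, -0, 1.523, -0.085], TCP at [0.193, -0.568, 0.233] pointing down, gripper open.
Joint ranges: [-2.96, 2.96], [-0.89, 2.26], [0.02, 2.5], [-1.34, 4.48], [0, 2.73], [-2.66, 2.66]. Speed limits (rad/s): [2.39, 2.39, 2.79, 3.14, 3.14, 3.14].

### API

Orientations are given as a rotation vector (axis times angle).
In Python, from plant import robot gives the robot as it stands. The module is installed in compiled form; this text tells all that it offers.
- The arm moves only by the tool carry_out, never from a script. Its argument "commands" is a list that holds one entry, the list of rows, each a list of 4 numbers: the shift along the tool's x, y, z in cm, then the turn about the tool's z in degrees. In form: [[[tx, ty, tz, roll], ...]]. A call has 1 to 20 rows; each row shifts and turns the commanded pose from where the row before left it, along the tool's axes as they then stand; what a row does not reach is not made up. A row lasts 1/12 s, in which the tool goes at most 41.7 mm and 7.16 degrees, less where a joint would pass 70% of its speed; a pose out of reach is approached as far as the arm can. A call is refused whole if a number of a shift passes 4.17 or a number of a turn 7.16, either way. A call with a gripper value outside its range is refused whole. "claw" is the finger opening in cm, from 0 to 9.3, set as the call begins (left out, the last holds). The fingers move at their own pace and stop on an object; "grip_force" is the grip in N (left out, the last holds). Time passes only in rows, so rows that do not move let the fingers close. It gives the time, the measured TCP pose, the force and the opening at its end, in the units of the state.
- robot.read_state(): the state, without advancing time (a new reading comes with each control period).
- robot.read_camera(name): name is "side" or "top" or "wrist"; returns the picture (384x512x3 uint8, red, green, blue); there is no depth.
- robot.camera_params(name): a dict with "mtx" (3x3 intrinsics, pixels), "R" (3x3) and "t" (3): a world point X has camera coordinates R X + t. Camera axes: x right, y down, z forward; pixel columns grow to the right and rows downward; lengths in m; the calibration is good to about 2 mm. A picture is of the moment at which its call begins: read the wrist's pose just before it. camera_params takes no time and is no camera call; for the wrist camera it gives the pose at the moment of the call.
- robot.close_job(): hands the job in, once; it reports no verdict.
The state is a dict: "t": time; "q": joint angles; "dq": joint speeds; "joint_torque": joint torques, N m; "tool_pos": TCP position; "orientation": TCP orientation; "force": force on the tool from outside, world axes, zero at the start; "wrist_torque": the same for the moment, N m; "opening": finger opening in m.
Only numpy, scipy, OpenCV 4.12 (cv2) and the standard library are available. Lean on these libraries where they do the work, as an engineer would, in place of code of your own. Each camera call takes 0.05 s, during which the arm holds its last target.

### The job

Wind the red-cranked nut on the impeller fixture down clockwise, about one whole turn, until it is fully down on its brass washer and the slot across its crown lines up with the slot in the stud. Then lay the narrow cross pin with the orange grip down into the lined-up slots, fully home and upright, and let go.

Things in the scene. Friction and masses are not known exactly. Their poses are not given: they have to be found in the camera images.
- nut (a joint): Slotted nut's angle, rad; grows clockwise from above as it winds down. Starts -6.9 to -4.4; 0: down, its crown slot along the stud slot, red crank arm pointing to -y of stud_slot (arm is square to the slot); hard stop at +0.12. Nut and crank stand 0.955 mm higher per rad below 0. Stays where left; 1.5 N at the handle turns it. Crown 68 mm across, 14 high; slot 22 wide, right across.
- crank_grip (a point): Middle of the crank's black upright handle, 80 mm from the nut's vertical axis: cylinder 22 mm across, 52 high (26 above and below this point). It spins freely on the arm, so it can be held firmly while led round in a circle. 110 mm above the bench with the nut at 0. The point's axes spin with the handle and mean nothing.
- stud_slot (a point): Floor centre of the slot in the top of the fixed copper-coloured stud (38 mm across), on the nut's axis, 87 mm above the bench. x along the slot, z up. Slot 22 mm wide, 16 deep, open at top and ends. With the nut at 0 its crown's slot floor is 1 mm below this point, its top 13 mm above. Fixture does not move: base 160 mm square, impeller 140 across.
- pin: Narrow cross pin, upright on a 12 mm dark wooden board: steel bar 80 mm long (x), 10 wide (y), 12 high (z), with a central orange grip 14 x 14 mm, square to the bar, from 12 to 62 mm up. Origin: centre of the bar's underside; z up. About 80 g. Next to it: a similar pin with a blue grip and a bar 30 mm wide, which does not fit.

How it is judged:
On the way:
1. The nut is wound down and its slot lined up with the stud's, within 12.6 degrees (value of joint nut above -0.22 rad), for 0.2 s.
At the end, for the whole second after the job is handed in: Nut down and still, at most 0.22 rad (12.6 degrees) short of lined up; orange-grip pin at rest on the floor of the stud slot within 4 mm, its middle within 18 mm along and 10 mm across the slot, within 0.35 rad of the slot's direction, upright within 0.2 rad (value of joint nut above -0.22 rad and velocity of joint nut between -0.05 and 0.05 rad/s and x of pin in the frame of stud_slot between -0.018 and 0.018 m and y of pin in the frame of stud_slot between -0.01 and 0.01 m and z of pin in the frame of stud_slot between -0.004 and 0.004 m and angle between the x axis of pin and the x axis of stud_slot, either way round below 0.35 rad and angle between pin's own z axis and vertical below 0.2 rad and linear speed of pin below 0.02 m/s); the robot touches nothing.
It also fails if it takes over 58 s, if anything falls off the work surface, if the arm or the gripper's body presses on something with over 40 N, if the wrist force passes 120 N, or if a joint passes its speed limit or range.

## Working session

There is one attempt and no reset: what is moved stays moved. The work goes in short steps, Python scripts to look and compute and a tool call to move; the robot and the scene stay as the last step left them, time stands still between calls to the robot, and variables do not carry over. Pictures are saved under pics/ and viewed, and the job is handed in when it is done.

Besides the shell and the picture viewer there is one more tool, called after "Emit:" as a command line: name --argument value ..., lists and objects as JSON in quotes. carry_out: Moves the arm, as the interface text tells. Its arguments: {"type":"object","properties":{"commands":{"type":"array","items":{"type":"array","items":{"type":"array","items":{"type":"number"}}}},"claw":{"type":"number"},"grip_force":{"type":"number"}},"required":["commands"]}

```bash
mkdir -p pics; ls
python3 - <<'E'
from plant import robot
import cv2,numpy as np
s=robot.read_state()
print(s['t'],s['tool_pos'],s['orientation'],s['opening'],robot.finger_overhang)
for n in ['top','side','wrist']:
    p=robot.camera_params(n); print(n,np.round(p['mtx'],1).tolist(),np.round(p['R'],3).tolist(),np.round(p['t'],3).tolist())
    im=robot.read_camera(n); cv2.imwrite(f'pics/a_{n}.png',im[:,:,::-1])
E
```

```text
pics
0.0 [ 0.19307915 -0.56752007  0.23160047] [-3.09771261e+00 -5.12311388e-01  2.18124404e-04] 0.09275313935446075 0.014
top [[372.2, 0.0, 255.4], [0.0, 372.2, 189.3], [0.0, 0.0, 1.0]] [[-0.001, -1.0, 0.02], [-0.987, -0.003, -0.158], [0.158, -0.02, -0.987]] [0.022, 0.548, 0.855]
side [[409.4, 0.0, 252.3], [0.0, 409.4, 192.7], [0.0, 0.0, 1.0]] [[-0.996, -0.09, 0.02], [-0.073, 0.645, -0.761], [0.055, -0.759, -0.649]] [0.517, 0.114, 1.012]
wrist [[343.8, 0.0, 255.3], [0.0, 343.8, 188.6], [0.0, 0.0, 1.0]] [[0.323, -0.947, -0.0], [-0.916, -0.312, 0.253], [-0.24, -0.081, -0.967]] [-0.6, -0.03, 0.389]
```

View pics/a_top.png

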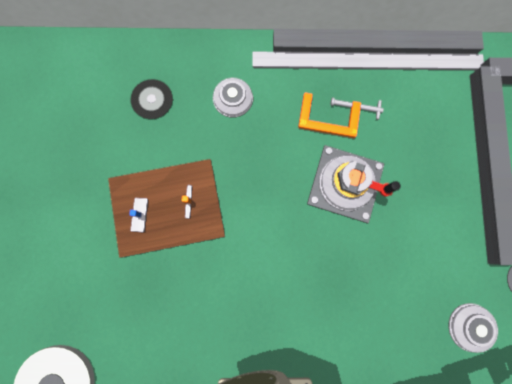

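View pics/a_side.png

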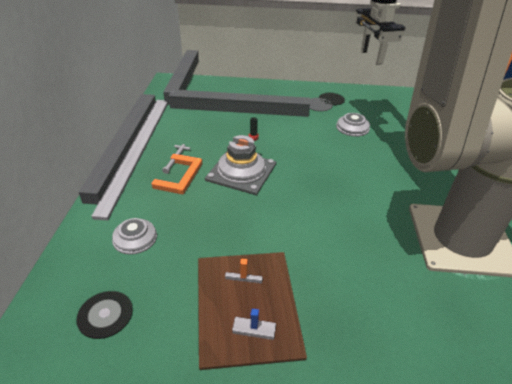

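View pics/a_wrist.png

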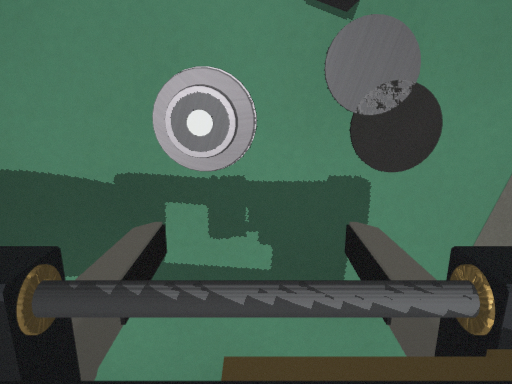

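The top view shows the fixture at about (350,180), with the handle at (392,187). The orange pin is at (187,200) and the blue one at (135,213). I'll zoom in on these.

```bash
cat > h.py <<'E'
import numpy as np,cv2
from plant import robot
from scipy.spatial.transform import Rotation as Ro
def ray(n,uv,P=None):
    p=P or robot.camera_params(n); R=np.array(p['R']);t=np.array(p['t'])
    d=R.T@np.linalg.solve(np.array(p['mtx']),np.array([uv[0],uv[1],1.]))
    return -R.T@t,d
def onz(n,uv,z,P=None):
    c,d=ray(n,uv,P); return c+d*(z-c[2])/d[2]
def proj(n,X,P=None):
    p=P or robot.camera_params(n); v=np.array(p['mtx'])@(np.array(p['R'])@np.array(X)+np.array(p['t'])); return v[:2]/v[2]
def tri(obs):
    A=np.zeros((3,3));b=np.zeros(3)
    for c,d in obs:
        d=d/np.linalg.norm(d);M=np.eye(3)-np.outer(d,d);A+=M;b+=M@c
    return np.linalg.solve(A,b)
def crop(src,dst,x0,y0,x1,y1,k):
    im=cv2.imread(src)[y0:y1,x0:x1]; cv2.imwrite(dst,cv2.resize(im,None,fx=k,fy=k,interpolation=cv2.INTER_CUBIC))
E
python3 - <<'E'
from h import *
crop('pics/a_top.png','pics/b_t.png',300,135,415,230,6)
crop('pics/a_side.png','pics/b_s.png',200,110,285,195,7)
im=cv2.imread('pics/a_top.png'); 
def cents(f,lo,hi):
    h=cv2.cvtColor(cv2.imread(f),cv2.COLOR_BGR2HSV); m=cv2.inRange(h,lo,hi)
    n,l,s,c=cv2.connectedComponentsWithStats(m)
    return [(s[i].tolist(),c[i].round(1).tolist()) for i in range(1,n) if s[i,4]>12]
for f in ['pics/a_top.png','pics/a_side.png']:
    print(f,'orange',cents(f,(8,180,120),(20,255,255)),'red',cents(f,(0,180,90),(6,255,255)),'black',cents(f,(0,0,0),(180,255,35)))
E
```

```text
pics/a_top.png orange [([299, 93, 61, 44, 831], [329.4, 119.6]), ([181, 195, 8, 8, 29], [184.8, 199.3])] red [([370, 182, 18, 14, 112], [379.2, 187.8])] black [([385, 185, 8, 7, 36], [388.4, 188.3])]
pics/a_side.png orange [] red [] black [([372, 0, 24, 3, 59], [384.4, 0.8]), ([362, 11, 12, 10, 39], [366.7, 13.9]), ([375, 21, 29, 10, 87], [386.3, 26.6]), ([375, 31, 4, 6, 16], [376.5, 33.7]), ([364, 36, 5, 16, 28], [365.9, 43.4])]
```

View pics/b_t.png

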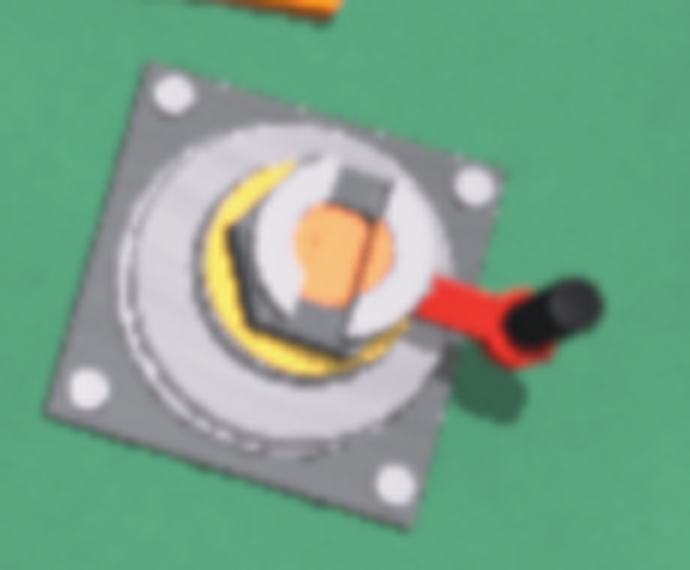

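View pics/b_s.png

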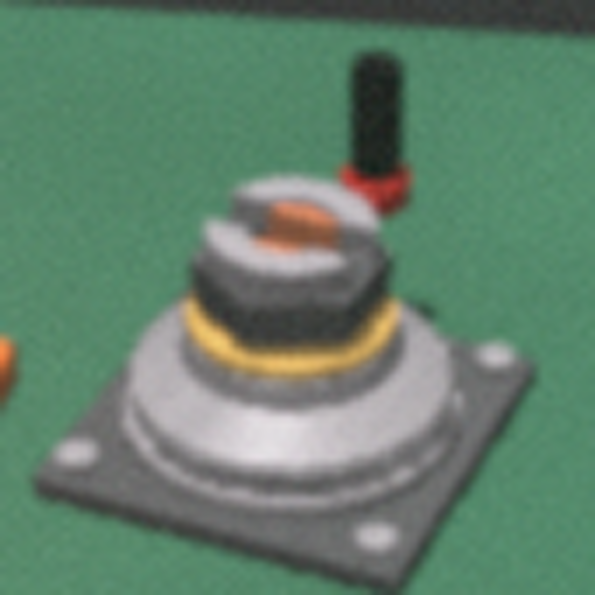

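Run:
```python
from h import *
c=onz('top',(357,177.5),.103); g=onz('top',(395.8,185.8),.142); print('stud',c,'handle top',g,np.linalg.norm((g-c)[:2]), np.degrees(np.arctan2(*(g-c)[1::-1])))
# side: stud top approx (200+302/7,110+213/7); handle top (200+377/7,110+62/7)
print(onz('side',(200+302/7,110+213/7),.103),onz('side',(200+377/7,110+62/7),.142))
print('pin top',onz('top',(184.8,199.3),.074))
s=robot.read_state();p=robot.camera_params('wrist');R=Ro.from_rotvec(s['orientation']).as_matrix()
C=-np.array(p['R']).T@p['t']; print('cam in tool',R.T@(C-s['tool_pos']),'axes',(R.T@np.array(p['R']).T).round(3).tolist()); print(R.round(3).tolist())
```

```text
stud [ 0.566163  -0.2077388  0.103    ] handle top [ 0.54057345 -0.27977693  0.142     ] 0.07644813309348265 -109.55617089671496
[ 0.56623421 -0.21741863  0.103     ] [ 0.54182826 -0.27151507  0.142     ]
pin top [0.51916232 0.18633455 0.074     ]
cam in tool [ 7.00543171e-02 -1.37957115e-04 -1.51885001e-01] axes [[0.001, -0.967, -0.253], [1.0, 0.0, 0.001], [-0.001, -0.253, 0.967]]
[[0.947, 0.322, -0.0], [0.322, -0.947, 0.001], [0.0, -0.001, -1.0]]
```

Emit:
carry_out --commands '[[[2.9,-1.56,-0.5,0],[2.9,-1.56,-0.5,0],[2.9,-1.56,-0.5,0],[2.9,-1.56,-0.5,0],[2.9,-1.56,-0.5,0],[2.9,-1.56,-0.5,0],[2.9,-1.56,-0.5,0],[2.9,-1.56,-0.5,0],[2.9,-1.56,-0.5,0],[2.9,-1.56,-0.5,0],[2.9,-1.56,-0.5,0],[2.9,-1.56,-0.5,0],[2.9,-1.56,-0.5,0],[2.9,-1.56,-0.5,0],[0,0,0,0],[0,0,0,0]]]'

```text
t: 1.48
tool_pos: [0.5081, -0.2292, 0.3025]
orientation: [-3.098, -0.518, 0.0]
force: [-0.1, -0.8, -0.5]
opening: 0.0931
```

Run:
```python
from h import *
import json
p=robot.camera_params('wrist')
im=robot.read_camera('wrist');cv2.imwrite('pics/c_w.png',im[:,:,::-1])
json.dump({k:np.array(v).tolist() for k,v in p.items()},open('c_w.json','w'))
s=robot.read_state();print(s['t'],s['tool_pos'],s['orientation'],s['q'],s['dq'])
```

```text
1.5333 [ 0.50730261 -0.23015114  0.30222813] [-3.09890906e+00 -5.15133714e-01  1.24383480e-03] [-5.17700373e-01 -3.84406269e-03  1.50242875e+00 -3.76576664e-04
  1.64372316e+00  7.23619792e-01] [-0.03276006 -0.00714069  0.01277861 -0.00377154  0.00046779 -0.0019172 ]
```

View pics/c_w.png

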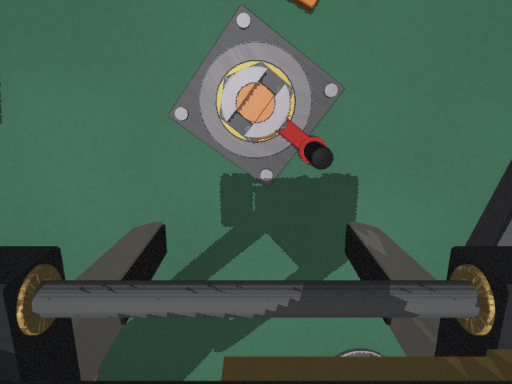

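The fixture is at (255,102) in the wrist view, with the red arm pointing to the handle at (318,155). I'll zoom in on the slots.

Run:
```python
from h import *
crop('pics/c_w.png','pics/c_wz.png',200,50,340,170,5)
```

```text
(no output)
```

View pics/c_wz.png

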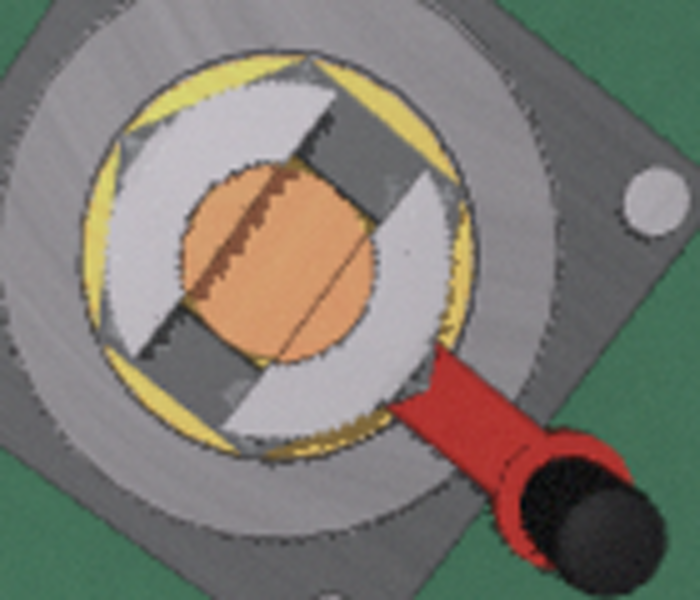

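Run:
```python
from h import *
import json
P=json.load(open('c_w.json'))
f=lambda a,b,z: onz('wrist',(200+a/5,50+b/5),z,P)
def ang(a,b): d=b-a; return np.degrees(np.arctan2(d[1],d[0])),np.linalg.norm(d)*1000
L=[f(185,297,.103),f(283,165,.103)]; Rr=[f(275,360,.103),f(370,230,.103)]
print('stud L',ang(*L),'R',ang(*Rr), 'mid',(sum(L)+sum(Rr))/4)
NL=[f(135,355,.106),f(335,95,.106)];NR=[f(222,430,.106),f(430,170,.106)]
print('nut',ang(*NL),ang(*NR),(sum(NL)+sum(NR))/4)
h=f(612,540,.142);print('handle top',h)
print('bolts? stud circ',f(279,262,.103))
# stud by colour mask
im=cv2.imread('pics/c_w.png');hs=cv2.cvtColor(im,cv2.COLOR_BGR2HSV)
m=cv2.inRange(hs,(4,90,100),(17,255,255));m[:,300:]=0
pts=np.argwhere(m>0)[:,::-1];pts=pts[(pts[:,1]>60)&(pts[:,1]<140)&(pts[:,0]>220)]
(cx,cy),r=cv2.minEnclosingCircle(pts.astype(np.float32));print(cx,cy,r)
c=onz('wrist',(cx,cy),.103,P);print('stud c',c,'arm',np.linalg.norm((h-c)[:2]),ang(c[:2],h[:2]))
# top crown circle in zoomed
print('crown',onz('wrist',(200+270/5,50+262/5),.106,P))
for X,n in ((c,'stud'),(h,'h')):
  print(n,proj('top',X),proj('side',X))
```

```text
stud L (np.float64(-18.764773856610127), np.float64(31.838286072367715)) R (np.float64(-17.602917894291192), np.float64(31.44875407448061)) mid [ 0.57065418 -0.20826811  0.103     ]
nut (np.float64(-19.76355159191935), np.float64(62.94605121585338)) (np.float64(-20.09929745384867), np.float64(64.61916791562216)) [ 0.57049598 -0.20849369  0.106     ]
handle top [ 0.54451502 -0.28207036  0.142     ]
bolts? stud circ [ 0.57103857 -0.20834466  0.103     ]
262.5585632324219 107.78033447265625 28.723438262939453
stud c [ 0.56831951 -0.21639767  0.103     ] arm 0.06985381770370618 (np.float64(-109.92414795192535), np.float64(69.85381770370617))
crown [ 0.57049043 -0.2066545   0.106     ]
stud [360.73823747 176.58212321] [242.35981325 140.57968203]
h [396.74013276 184.01036749] [253.23905229 116.91160482]
```

Emit:
carry_out --commands '[[[0.445,1.54,2.5,0],[0.445,1.54,3.0,0],[0.445,1.54,3.0,0],[0.445,1.54,3.0,0],[0,0,0,0],[0,0,0,0],[0,0,0,0]]]' --claw 5 --grip_force 20

```text
t: 2.12
tool_pos: [0.5434, -0.2839, 0.1885]
orientation: [3.1, 0.51, 0.0]
force: [0.6, -0.5, 0.4]
opening: 0.0523
```

Run:
```python
from h import *
import json
p=robot.camera_params('wrist')
im=robot.read_camera('wrist');cv2.imwrite('pics/d_w.png',im[:,:,::-1])
json.dump({k:np.array(v).tolist() for k,v in p.items()},open('d_w.json','w'))
s=robot.read_state();print(s['t'],s['tool_pos'],s['orientation'])
print(proj('wrist',[.5436,-.2832,.142],p))
```

```text
2.1667 [ 0.54412024 -0.28393669  0.18976978] [3.09808455e+00 5.10934379e-01 2.99827518e-03]
[254.00308998 216.57871687]
```

View pics/d_w.png

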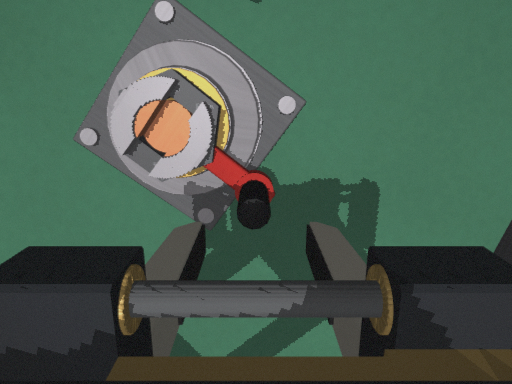

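Run:
```python
from h import *
crop('pics/d_w.png','pics/d_z.png',100,60,300,240,4)
```

```text
(no output)
```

View pics/d_z.png

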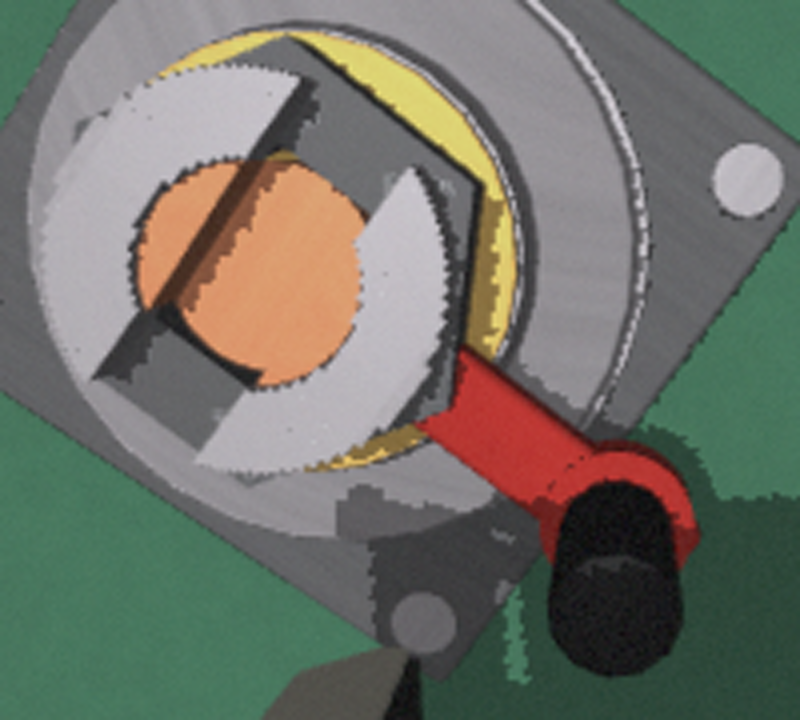

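Run:
```python
from h import *
import json
P=json.load(open('d_w.json'))
f=lambda a,b,z: onz('wrist',(100+a/4,60+b/4),z,P)
h=f(615,613,.142);c=f(245,268,.106);print(h,c,np.linalg.norm((h-c)[:2]),np.degrees(np.arctan2(*(h-c)[1::-1])))
for a,b,z in ((f(308,80,.106),f(95,376,.106),0),(f(412,165,.106),f(198,462,.106),0),(f(255,160,.103),f(157,303,.103),1)): print(np.degrees(np.arctan2(*(a-b)[1::-1])))
```

```text
[ 0.5455755  -0.28236937  0.142     ] [ 0.57190143 -0.20765022  0.106     ] 0.07922124192470639 -109.4089794539591
-20.302280638333258
-19.27486717342259
-19.028044909854515
```

Emit:
carry_out --commands '[[[0.15,0.0,2.4,0],[0,0,2.4,0],[0,0,2.3,0],[0,0,0,0],[0,0,0,0]]]'

```text
t: 2.58
tool_pos: [0.5452, -0.2824, 0.1177]
orientation: [-3.099, -0.513, 0.0]
force: [0.2, -0.4, 0.3]
opening: 0.0504
```

Emit:
carry_out --commands '[[[0,0,0,0],[0,0,0,0],[0,0,0,0],[0,0,0,0],[0,0,0,0]]]' --claw 1.5 --grip_force 20

```text
t: 3.0
tool_pos: [0.5458, -0.2828, 0.1176]
orientation: [3.099, 0.513, 0.002]
force: [0.5, 2.5, 1.9]
opening: 0.0214
```

Run:
```python
import numpy as np
th=np.radians(-109.5-6*np.arange(61)-18.8)
p=8.0*np.c_[np.cos(th),-np.sin(th)]
d=np.diff(p,axis=0).round(2)
print((d.sum(0)))
for k in range(3): print([[float(a),float(b),0.01,0] for a,b in d[20*k:20*k+20]])
```

```text
[-2.10942375e-15  1.27675648e-15]
[[-0.63, -0.55, 0.01, 0], [-0.57, -0.62, 0.01, 0], [-0.5, -0.67, 0.01, 0], [-0.43, -0.72, 0.01, 0], [-0.35, -0.76, 0.01, 0], [-0.27, -0.79, 0.01, 0], [-0.18, -0.82, 0.01, 0], [-0.1, -0.83, 0.01, 0], [-0.01, -0.84, 0.01, 0], [0.08, -0.83, 0.01, 0], [0.16, -0.82, 0.01, 0], [0.25, -0.8, 0.01, 0], [0.33, -0.77, 0.01, 0], [0.41, -0.73, 0.01, 0], [0.48, -0.68, 0.01, 0], [0.55, -0.63, 0.01, 0], [0.62, -0.57, 0.01, 0], [0.67, -0.5, 0.01, 0], [0.72, -0.43, 0.01, 0], [0.76, -0.35, 0.01, 0]]
[[0.79, -0.27, 0.01, 0], [0.82, -0.18, 0.01, 0], [0.83, -0.1, 0.01, 0], [0.84, -0.01, 0.01, 0], [0.83, 0.08, 0.01, 0], [0.82, 0.16, 0.01, 0], [0.8, 0.25, 0.01, 0], [0.77, 0.33, 0.01, 0], [0.73, 0.41, 0.01, 0], [0.68, 0.48, 0.01, 0], [0.63, 0.55, 0.01, 0], [0.57, 0.62, 0.01, 0], [0.5, 0.67, 0.01, 0], [0.43, 0.72, 0.01, 0], [0.35, 0.76, 0.01, 0], [0.27, 0.79, 0.01, 0], [0.18, 0.82, 0.01, 0], [0.1, 0.83, 0.01, 0], [0.01, 0.84, 0.01, 0], [-0.08, 0.83, 0.01, 0]]
[[-0.16, 0.82, 0.01, 0], [-0.25, 0.8, 0.01, 0], [-0.33, 0.77, 0.01, 0], [-0.41, 0.73, 0.01, 0], [-0.48, 0.68, 0.01, 0], [-0.55, 0.63, 0.01, 0], [-0.62, 0.57, 0.01, 0], [-0.67, 0.5, 0.01, 0], [-0.72, 0.43, 0.01, 0], [-0.76, 0.35, 0.01, 0], [-0.79, 0.27, 0.01, 0], [-0.82, 0.18, 0.01, 0], [-0.83, 0.1, 0.01, 0], [-0.84, 0.01, 0.01, 0], [-0.83, -0.08, 0.01, 0], [-0.82, -0.16, 0.01, 0], [-0.8, -0.25, 0.01, 0], [-0.77, -0.33, 0.01, 0], [-0.73, -0.41, 0.01, 0], [-0.68, -0.48, 0.01, 0]]
```

Emit:
carry_out --commands '[[[-0.63,-0.55,0.01,0],[-0.57,-0.62,0.01,0],[-0.5,-0.67,0.01,0],[-0.43,-0.72,0.01,0],[-0.35,-0.76,0.01,0],[-0.27,-0.79,0.01,0],[-0.18,-0.82,0.01,0],[-0.1,-0.83,0.01,0],[-0.01,-0.84,0.01,0],[0.08,-0.83,0.01,0]]]'

```text
t: 3.83
tool_pos: [0.4931, -0.2215, 0.1161]
orientation: [3.099, 0.512, 0.0]
force: [0.7, -1.3, 4.9]
opening: 0.0217
```

Emit:
carry_out --commands '[[[0.16,-0.82,0.01,0],[0.25,-0.8,0.01,0],[0.33,-0.77,0.01,0],[0.41,-0.73,0.01,0],[0.48,-0.68,0.01,0],[0.55,-0.63,0.01,0],[0.62,-0.57,0.01,0],[0.67,-0.5,0.01,0],[0.72,-0.43,0.01,0],[0.76,-0.35,0.01,0],[0.79,-0.27,0.01,0],[0.82,-0.18,0.01,0],[0.83,-0.1,0.01,0],[0.84,-0.01,0.01,0],[0.83,0.08,0.01,0],[0.82,0.16,0.01,0],[0.8,0.25,0.01,0],[0.77,0.33,0.01,0],[0.73,0.41,0.01,0],[0.68,0.48,0.01,0]]]'

```text
t: 5.5
tool_pos: [0.5986, -0.1307, 0.1141]
orientation: [-3.099, -0.514, 0.001]
force: [-0.8, 2.9, 8.5]
opening: 0.0217
```

Emit:
carry_out --commands '[[[0.63,0.55,0.0,0],[0.57,0.62,0.0,0],[0.5,0.67,0.0,0],[0.43,0.72,0.01,0],[0.35,0.76,0.01,0],[0.27,0.79,0.01,0],[0.18,0.82,0.01,0],[0.1,0.83,0.01,0],[0.01,0.84,0.01,0],[-0.08,0.83,0.01,0],[-0.16,0.82,0.01,0],[-0.25,0.8,0.01,0],[-0.33,0.77,0.01,0],[-0.41,0.73,0.01,0],[-0.48,0.68,0.01,0],[-0.55,0.63,0.01,0]]]'

```text
t: 6.83
tool_pos: [0.6447, -0.2413, 0.1131]
orientation: [3.099, 0.513, 0.002]
force: [2.9, 1.0, 4.9]
opening: 0.0216
```

Emit:
carry_out --commands '[[[-0.62,0.57,0.01,0],[-0.67,0.5,0.01,0],[-0.72,0.43,0.01,0],[-0.76,0.35,0.01,0],[-0.79,0.27,0.01,0],[-0.82,0.18,0.01,0],[-0.83,0.1,0.01,0],[-0.84,0.01,0.01,0],[-0.83,-0.08,0.01,0],[-0.82,-0.16,0.01,0],[-0.8,-0.25,0.01,0],[-0.77,-0.33,0.01,0],[-0.73,-0.41,0.01,0],[-0.68,-0.48,0.01,0],[0,0,0,0],[0,0,0,0],[0,0,0,0]]]'

```text
t: 8.25
tool_pos: [0.5444, -0.2821, 0.1111]
orientation: [-3.099, -0.513, 0.002]
force: [-1.0, -0.2, 7.6]
opening: 0.0218
```

Run:
```python
from h import *
im=robot.read_camera('wrist');cv2.imwrite('pics/e_w.png',im[:,:,::-1])
im=robot.read_camera('top');cv2.imwrite('pics/e_t.png',im[:,:,::-1])
s=robot.read_state();print(s['t'],s['tool_pos'],s['force'],s['q'])
```

```text
8.35 [ 0.54451801 -0.28212582  0.11112902] [-2.36035959 -1.08930923  7.06488108] [-5.61304116e-01  2.52732504e-01  1.57631295e+00 -5.54865746e-04
  1.31383828e+00  6.81774988e-01]
```

View pics/e_w.png

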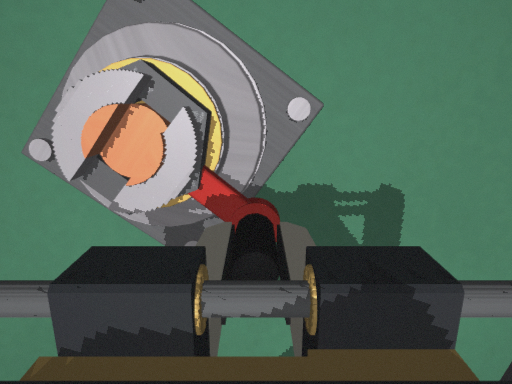

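Run:
```python
from h import *
crop('pics/e_w.png','pics/e_z.png',40,50,220,230,4)
```

```text
(no output)
```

View pics/e_z.png

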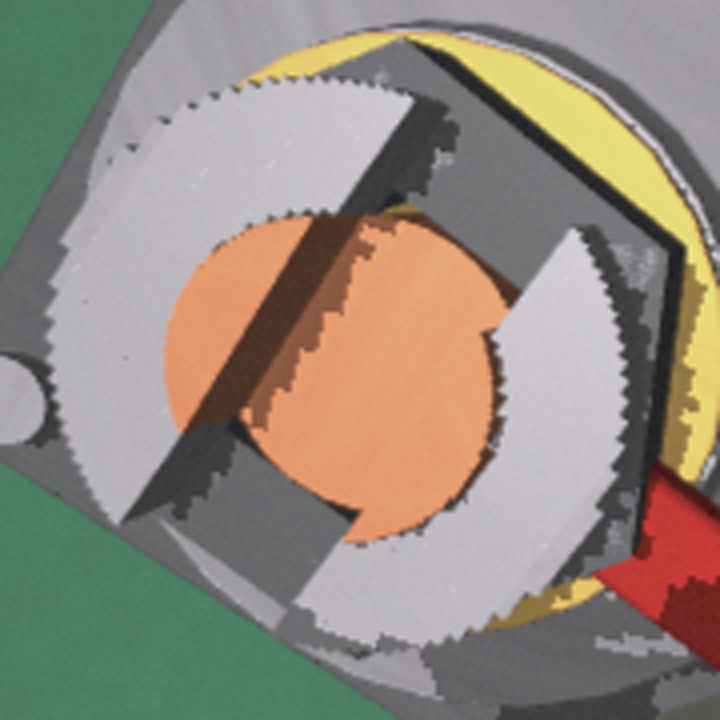

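The nut has gone round a full turn. The arm is back at its starting place and both slots look parallel within 2–3° (zoomed edges (413,95)-(120,522) and (313,215)-(185,428)). I'll release and go to the pin.

Emit:
carry_out --commands '[[[0,0,0,0],[0,0,0,0],[0,0,0,0],[0,0,0,0],[0,0,-2,0],[0,0,-3,0],[0,0,-3,0],[0,0,-2,0]]]' --claw 5

```text
t: 9.02
tool_pos: [0.5458, -0.2828, 0.2136]
orientation: [3.098, 0.513, 0.002]
force: [0.2, 0.4, 0.7]
opening: 0.0501
```

Emit:
carry_out --commands '[[[0.68,-3.77,-0.1,0],[0.68,-3.77,-0.1,0],[0.68,-3.77,-0.1,0],[0.68,-3.77,-0.1,0],[0.68,-3.77,-0.1,0],[0.68,-3.77,-0.1,0],[0.68,-3.77,-0.1,0],[0.68,-3.77,-0.1,0],[0.68,-3.77,-0.1,0],[0.68,-3.77,-0.1,0],[0.68,-3.77,-0.1,0],[0.68,-3.77,-0.1,0],[0,0,0,0],[0,0,0,0],[0,0,0,0]]]'

```text
t: 10.27
tool_pos: [0.4768, 0.1717, 0.2226]
orientation: [3.099, 0.514, -0.001]
force: [-0.0, -0.0, -0.9]
opening: 0.0499
```

Run:
```python
from h import *
import json
p=robot.camera_params('wrist')
im=robot.read_camera('wrist');cv2.imwrite('pics/f_w.png',im[:,:,::-1])
json.dump({k:np.array(v).tolist() for k,v in p.items()},open('f_w.json','w'))
im=robot.read_camera('top');cv2.imwrite('pics/f_t.png',im[:,:,::-1]);crop('pics/f_t.png','pics/f_tz.png',300,135,415,230,6)
s=robot.read_state();print(s['t'],s['tool_pos'],s['orientation'],s['q'],s['force'])
```

```text
10.3667 [0.47712373 0.17070899 0.22269364] [ 3.09938453e+00  5.10482023e-01 -7.15036318e-04] [ 2.42682998e-01 -1.18679124e-01  1.75636832e+00 -4.13407806e-04
  1.50439302e+00  1.48702933e+00] [-0.61224875  0.02828386  0.30600826]
```

View pics/f_w.png

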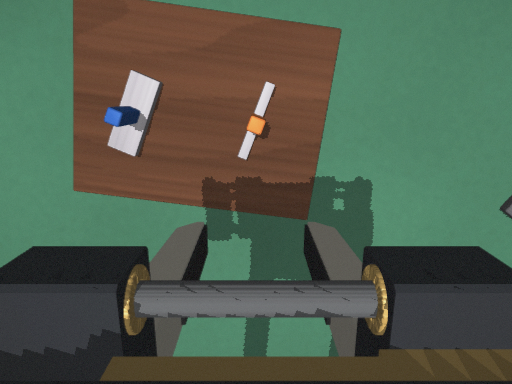

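View pics/f_tz.png

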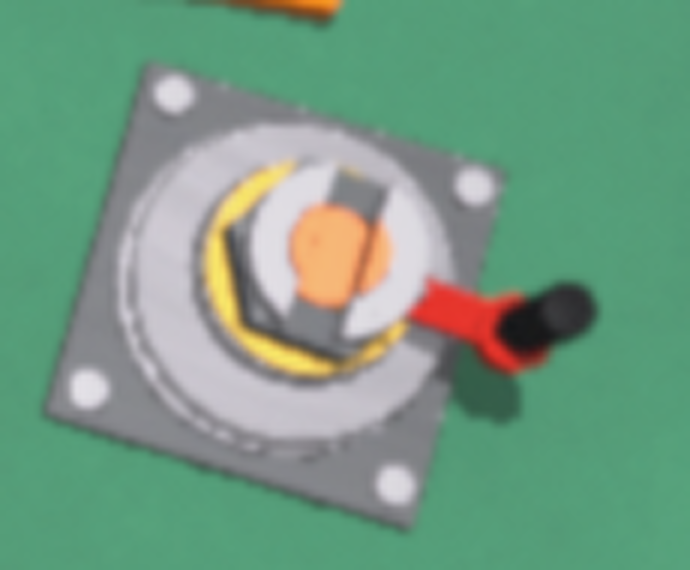

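The orange pin is at (257,125) in the wrist view, with its bar running from (242,157) to (271,84). In the top view the nut sits lower and the handle is at its end position.

Run:
```python
from h import *
import json
P=json.load(open('f_w.json'))
im=cv2.imread('pics/f_w.png');hs=cv2.cvtColor(im,cv2.COLOR_BGR2HSV)
roi=np.zeros(im.shape[:2],np.uint8);roi[70:170,220:300]=255
w=cv2.inRange(hs,(0,0,130),(180,60,255))&roi; o=cv2.inRange(hs,(5,150,110),(22,255,255))&roi
pw=np.argwhere(w>0)[:,::-1].astype(np.float32);po=np.argwhere(o>0)[:,::-1].astype(np.float32)
W=np.array([onz('wrist',q,.024,P)[:2] for q in pw]).astype(np.float32)
r=cv2.minAreaRect(W*1000);print('bar rect',r,len(pw))
print('orange px',cv2.minAreaRect(po),len(po),onz('wrist',po.mean(0),.074,P))
b=cv2.boxPoints(r);print(b)
vx,vy,x0,y0=cv2.fitLine(W,cv2.DIST_L2,0,.01,.01).ravel();print('dir',np.degrees(np.arctan2(vy,vx)))
crop('pics/f_w.png','pics/f_wz.png',215,70,305,170,6)
# slot
s=robot.read_state()
```

```text
bar rect ((522.2907104492188, 186.71832275390625), (9.938461303710938, 79.55873107910156), 87.81436157226562) 606
orange px ((255.46551513671875, 124.0862045288086), (16.526885986328125, 17.26966667175293), 21.801406860351562) 274 [0.52274128 0.18698771 0.074     ]
[[482.35077 183.26978]
 [561.8516  180.23563]
 [562.23065 190.16687]
 [482.7298  193.20102]]
dir -2.2825398
```

View pics/f_wz.png

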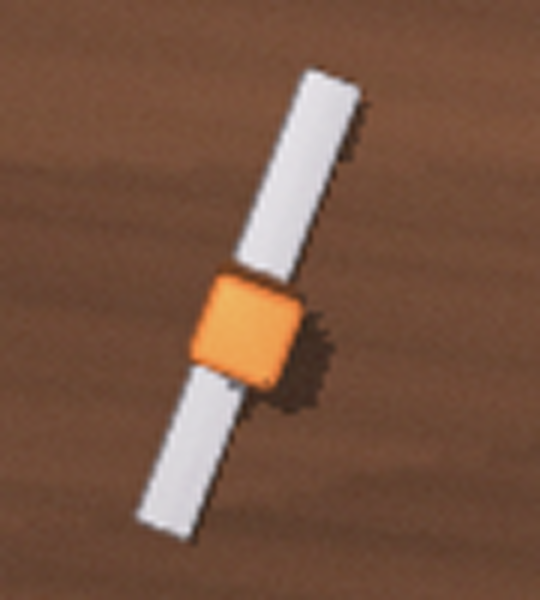

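Emit:
carry_out --commands '[[[0,0,1,7],[0,0,1,7],[0,0,1,7],[2.25,-0.87,1,0],[2.25,-0.87,1,0],[0,0,0,0],[0,0,0,0],[0,0,0,0]]]'

```text
t: 11.03
tool_pos: [0.5226, 0.1863, 0.1729]
orientation: [3.141, -0.064, -0.001]
force: [-0.9, -0.4, 0.3]
opening: 0.05
```

Run:
```python
from h import *
p=robot.camera_params('wrist')
im=robot.read_camera('wrist');cv2.imwrite('pics/g_w.png',im[:,:,::-1])
hs=cv2.cvtColor(cv2.imread('pics/g_w.png'),cv2.COLOR_BGR2HSV)
o=cv2.inRange(hs,(5,150,110),(22,255,255)); n,l,st,c=cv2.connectedComponentsWithStats(o)
for i in range(1,n):
    if st[i,4]>50: print(st[i],c[i],onz('wrist',c[i],.074,p))
s=robot.read_state();print(s['t'],s['tool_pos'],s['orientation'],2*np.degrees(np.arctan2(s['orientation'][1],s['orientation'][0])))
```

```text
[246 185  18  18 304] [254.46710526 193.94407895] [0.52277671 0.18669059 0.074     ]
11.0833 [0.52266483 0.18656994 0.17346503] [ 3.14095744e+00 -6.29919857e-02  5.00773101e-04] -2.2978287599064737
```

View pics/g_w.png

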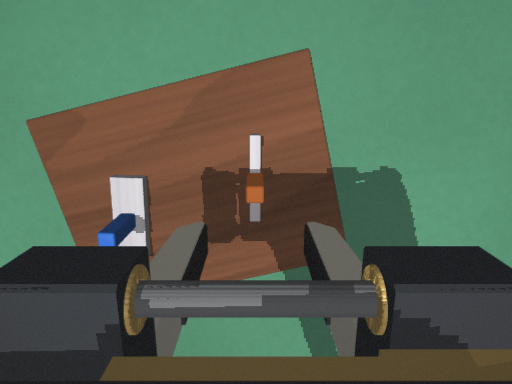

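The pin is vertical in the picture at (255,190), centred between the fingers. I'll go down and grip it.

Emit:
carry_out --commands '[[[0,0,3.1,0],[0,0,3.1,0],[0,0,3.1,0],[0,0,2.1,0],[0,0,1.0,0],[0,0,0,0],[0,0,0,0],[0,0,0,0]]]'

```text
t: 11.75
tool_pos: [0.5242, 0.1879, 0.0514]
orientation: [-3.14, 0.061, -0.005]
force: [-0.4, 0.2, -0.4]
opening: 0.0499
```

Emit:
carry_out --commands '[[[0,0,0,0],[0,0,0,0],[0,0,0,0],[0,0,0,0],[0,0,0,0],[0,0,0,0]]]' --claw 0.5 --grip_force 20

```text
t: 12.25
tool_pos: [0.5226, 0.1876, 0.049]
orientation: [3.141, -0.061, 0.0]
force: [-1.1, -0.0, 1.2]
opening: 0.0143
```

Emit:
carry_out --commands '[[[0,0,-1.5,0],[0,0,-3,0],[0,0,-3.5,0],[0,0,-3.5,0],[0.057,2.0,-0.4,0],[0.057,3.3,-0.3,0],[0.057,3.3,-0.3,0],[0.057,3.3,-0.3,0],[0.057,3.3,-0.3,0],[0.057,3.3,-0.3,0],[0.057,3.3,-0.3,0],[0.057,3.3,-0.3,0],[0.057,3.3,-0.3,0],[0.057,3.3,-0.3,0],[0.057,3.3,-0.3,0],[0.057,2.57,-0.2,0],[0,0,0,7],[0,0,0,7],[0,0,0,2.2],[0,0,0,0]]]'

```text
t: 13.92
tool_pos: [0.5146, -0.1884, 0.1996]
orientation: [-3.1, 0.507, 0.001]
force: [0.3, 0.2, 0.5]
opening: 0.014
```

Emit:
carry_out --commands '[[[0,0,0,0],[0,0,0,0],[0,0,0,0]]]'

```text
t: 14.17
tool_pos: [0.5149, -0.1879, 0.1998]
orientation: [-3.101, 0.5, 0.0]
force: [-0.2, 0.5, -1.1]
opening: 0.0141
```

Run:
```python
from h import *
import json
s=robot.read_state()
p=robot.camera_params('wrist')
im=robot.read_camera('wrist');cv2.imwrite('pics/k_w.png',im[:,:,::-1])
json.dump({k:np.array(v).tolist() for k,v in p.items()},open('k_w.json','w'))
im=robot.read_camera('side');cv2.imwrite('pics/k_s.png',im[:,:,::-1])
crop('pics/k_w.png','pics/k_wz.png',170,20,350,230,3)
print(s['t'],s['tool_pos'],s['orientation'],2*np.degrees(np.arctan2(s['orientation'][1],s['orientation'][0])),s['opening'],s['q'])
```

```text
14.1667 [ 0.51486517 -0.1879202   0.19984231] [-3.10146123e+00  5.00308079e-01  3.30293145e-04] 341.672698850402 0.014088086866192378 [-4.43502049e-01  7.87988242e-03  1.67643386e+00 -2.31667662e-05
  1.45749122e+00  1.44716865e+00]
```

View pics/k_w.png

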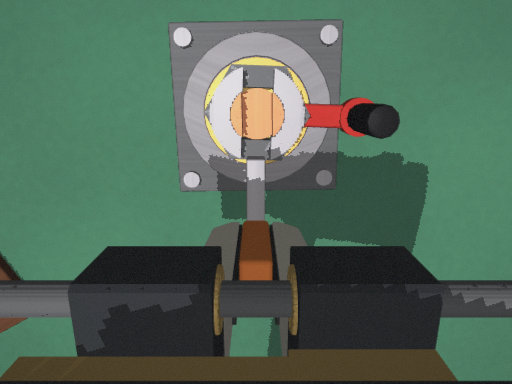

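View pics/k_wz.png

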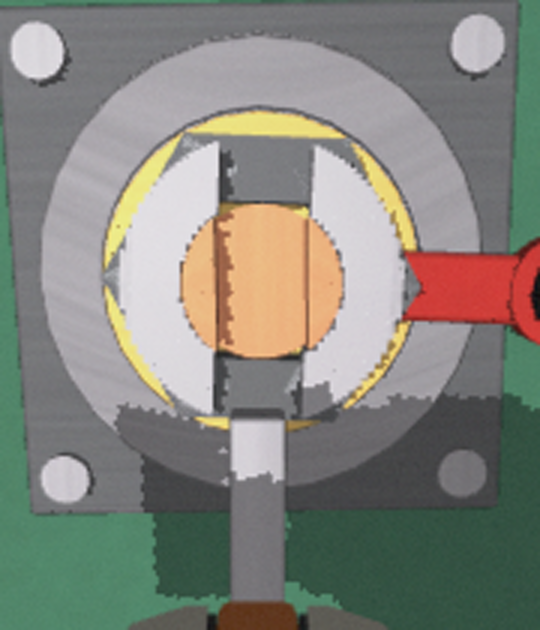

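Run:
```python
from h import *
import json
P=json.load(open('k_w.json'));s=robot.read_state()
R=Ro.from_rotvec(s['orientation']).as_matrix()
f=lambda a,b,z: onz('wrist',(170+a/3,20+b/3),z,P)
X=f(262.5,281,.103);print(X,(R.T@(X-s['tool_pos']))*100)
for a,b in (((218,355),(216,210)),((306,352),(308,215))):
  d=f(*b,.103)-f(*a,.103);print(np.degrees(np.arctan2(d[1],d[0])))
d=f(314,150,.1)-f(304,415,.1);print('nut R',np.degrees(np.arctan2(d[1],d[0])))
d=f(221,150,.1)-f(215,415,.1);print('nut L',np.degrees(np.arctan2(d[1],d[0])))
# bar near end position
for a,b in ((232,415),(285,415),(231,600),(286,600)): 
  Y=f(a,b,s['tool_pos'][2]-.025);print((R.T@(Y-s['tool_pos']))*100)
crop('pics/k_s.png','pics/k_sz.png',190,70,300,200,5)
```

```text
[ 0.57109562 -0.20831275  0.103     ] [5.97387072 0.16441367 9.69113839]
-18.022314026463278
-18.420498395647364
nut R -19.74750383444473
nut L -20.141542619404078
[ 3.99921023 -0.40794361  2.49988167]
[4.00027901 0.51003014 2.49986561]
[ 0.60632301 -0.44164584  2.49998869]
[0.60732911 0.55673005 2.49997123]
```

View pics/k_sz.png

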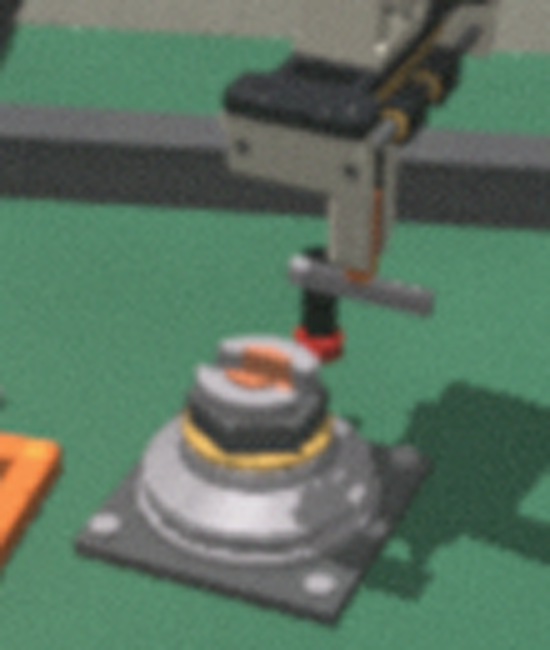

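The pin hangs square. The stud slot is 5.97 cm ahead and 0.12 cm across from it, and runs within 0.5° of the bar. I'll move over it and go down.

Emit:
carry_out --commands '[[[2.0,0.04,0.3,0],[2.0,0.04,0.3,0],[1.97,0.04,0.4,0],[0,0,0,0],[0,0,0,0],[0,0,1.5,0],[0,0,1.5,0],[0,0,1.0,0],[0,0,0,0],[0,0,0,0],[0,0,0,0]]]'

```text
t: 15.18
tool_pos: [0.5713, -0.2082, 0.1509]
orientation: [3.101, -0.503, 0.002]
force: [0.5, -0.2, 0.2]
opening: 0.0137
```

Run:
```python
from h import *
import json
s=robot.read_state()
p=robot.camera_params('wrist')
im=robot.read_camera('wrist');cv2.imwrite('pics/l_w.png',im[:,:,::-1])
crop('pics/l_w.png','pics/l_wz.png',150,100,360,260,3)
print(s['t'],s['tool_pos'],s['force'])
```

```text
15.1833 [ 0.57132691 -0.20819495  0.15094691] [ 0.49662182 -0.20942584  0.19984843]
```

View pics/l_wz.png

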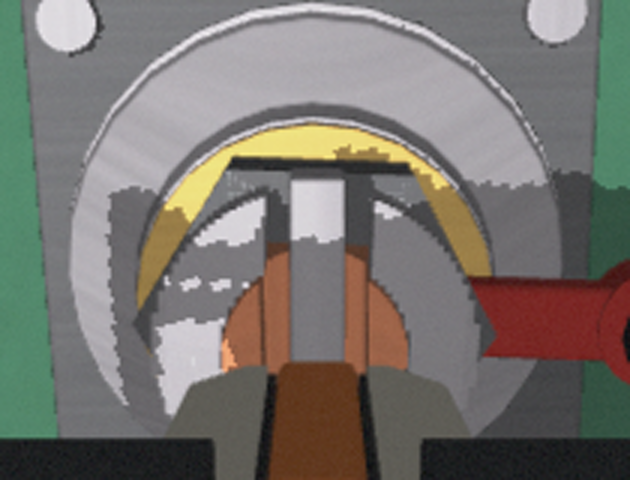

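The bar (290–345) sits centrally over the slot (265–372).

Emit:
carry_out --commands '[[[0,0,0.7,0],[0,0,0.7,0],[0,0,0.5,0],[0,0,0.2,0],[0,0,0.2,0],[0,0,0.1,0],[0,0,0.1,0],[0,0,0,0],[0,0,0,0]]]'

```text
t: 15.98
tool_pos: [0.5713, -0.2082, 0.1251]
orientation: [3.101, -0.503, 0.001]
force: [0.6, -0.2, -0.6]
opening: 0.0138
```

Emit:
carry_out --commands '[[[0,0,0.05,0],[0,0,0.05,0],[0,0,0,0],[0,0,0,0]]]'

```text
t: 16.32
tool_pos: [0.5713, -0.2082, 0.1241]
orientation: [3.101, -0.503, 0.0]
force: [-0.2, 0.2, -0.5]
opening: 0.0137
```

Emit:
carry_out --commands '[[[0,0,0.05,0],[0,0,0.05,0],[0,0,0,0],[0,0,0,0]]]'

```text
t: 16.65
tool_pos: [0.5713, -0.2082, 0.124]
orientation: [3.101, -0.503, 0.001]
force: [-3.0, 1.9, 6.3]
opening: 0.0141
```

Contact came exactly at the expected height (TCP 0.124, pin bottom 0.087). I'll release and back off.

Emit:
carry_out --commands '[[[0,0,0,0],[0,0,0,0],[0,0,0,0],[0,0,0,0],[0,0,0,0]]]' --claw 4

```text
t: 17.07
tool_pos: [0.5711, -0.2081, 0.1227]
orientation: [-3.101, 0.503, 0.0]
force: [0.7, 0.5, -0.6]
opening: 0.039
```

Emit:
carry_out --commands '[[[0,0,-1,0],[0,0,-2,0],[0,0,-3,0],[0,0,-3,0],[-2,0,-1,0],[-3,0,-1,0],[-2,0,0,0],[0,0,0,0],[0,0,0,0],[0,0,0,0]]]'

```text
t: 17.9
tool_pos: [0.5052, -0.1862, 0.2335]
orientation: [3.101, -0.503, 0.002]
force: [0.1, -0.2, 0.4]
opening: 0.0398
```

Run:
```python
from h import *
import json
s=robot.read_state()
for n in ('wrist','side','top'):
    if n=='wrist': p=robot.camera_params(n);json.dump({k:np.array(v).tolist() for k,v in p.items()},open('m_w.json','w'))
    im=robot.read_camera(n);cv2.imwrite(f'pics/m_{n}.png',im[:,:,::-1])
crop('pics/m_wrist.png','pics/m_wz.png',150,30,370,220,3)
crop('pics/m_side.png','pics/m_sz.png',200,100,290,200,6)
print(s['t'],s['tool_pos'],s['force'],s['opening'])
```

```text
17.9 [ 0.50518374 -0.18621218  0.2335403 ] [ 0.14431629 -0.15711604  0.39580439] 0.03978406708769497
```

View pics/m_wz.png

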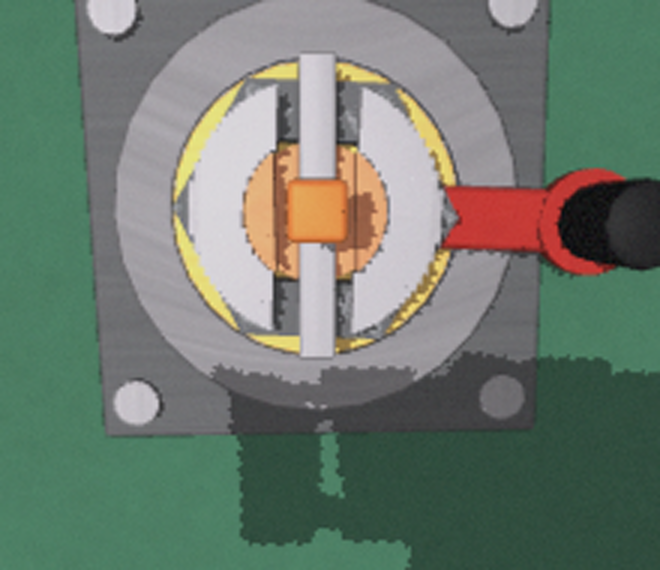

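View pics/m_sz.png

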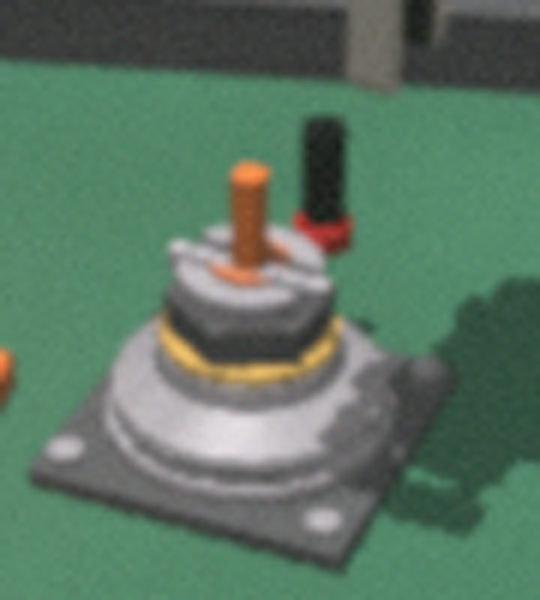

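Run:
```python
from h import *
import json
P=json.load(open('m_w.json'));f=lambda a,b,z: onz('wrist',(150+a/3,30+b/3),z,P)
a,b=f(317,54,.099),f(317,357,.099);c=f(316,212,.103);print(np.linalg.norm(a-b),(a+b)/2-c,c,'grip top',f(319,210,.149))
robot.close_job(); print(robot.read_state()['t'])
```

```text
0.0788582465385792 [ 0.00016677 -0.00034283 -0.004     ] [ 0.57030092 -0.20809453  0.103     ] grip top [ 0.57068677 -0.20887976  0.149     ]
the job is handed in; nothing more can be done
the job is handed in; nothing more can be done
```

The nut is wound down and the orange-grip pin is lying in the lined-up slots. I handed the job in at about 18 s, and `close_job` gave no verdict.

- **Nut:** I gripped the crank handle and led it clockwise through one full turn, lowering about 6 mm as it wound down. In the wrist view the crown slot then lay within about 2° of the stud slot. I took it as fully down because the turn was complete and it looked lower in the top view; I did not measure its height separately.
- **Pin:** I gripped the orange grip and lowered the pin into the slots. It made contact at the expected floor height, with a force of about 6 N. I then let go and backed the arm well clear.
- **Last checks:** In the final wrist picture the pin's middle is within about 0.5 mm of the stud's centre and the bar lies along the slot. Its measured length was 79 mm against 80 mm, consistent with it being fully home. The top of the grip is directly over the pin's middle, so it stands upright. The wrist force read near zero with the arm clear.
- **Disagreements:** The first rough fixes from the top and side cameras were up to 9 mm off the wrist camera's, so I used the wrist camera for positions. No later check failed.

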